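Open the sliding door of the sloping-fronted mould box

TASK

Slide the door of the sloping-fronted wooden box fully open to the left, so that the small plaster moulds inside can be reached, and let go. Nobody can see whether the T-handle in the door has it locked or free: if the door does not slide when you try it, turn the T-handle to its other position and try again. Do not knock over or push about the beaker, the cup and the cone stand near the box.

Things in the scene. Friction and masses are not known exactly. Their poses are not given: they have to be found in the camera images.
- box: Fixed wooden box, 340 wide, 184 deep, 50 high in front, 179 at the back; its front is one slope rising away from the robot at 35 degrees from level. Origin: centre of its underside; x from low front to high back, y to its left seen from the front, z up. The door (150 wide, 155 up the slope) fills the right half of the slope, between rails 11 mm proud of it.
- handle (a point): Centre of the bar of the dark steel T-handle amid the door: bar 84 long, 16 wide, 18 thick, centre 37 mm out from the door's front, 28 mm free under it. Axes: x along the bar, z square out of the slope (35 degrees from vertical, towards the robot). At the start the bar runs up the slope. Rails begin 70 mm below and above it on the slope; it is clear sideways.
- door (a joint): Slide of the door in m: 0 shut, grows to 0.135 fully open, level along the box's +y. Unlocked, it takes 2 N plus 6 N per m/s and stays where it is left. Locked, it gives about 3 mm and then stops dead.
- catch (a joint): Turn of the T-handle about its z in rad: 0 at the start, its clockwise stop seen from in front; its other position is 1.5, anticlockwise (past 1.0 is enough). Stiff (0.06 N m); stays where it is left. In one position the door is locked, in the other free; which is which differs from start to start and shows nowhere.
- beaker_slip: Loose white plastic beaker, 71 across, 96 high, stands to the left of the box's rear half. Origin: centre of its underside. To be left alone.
- cup_test_b: Loose small terracotta cup, 62 across, 53 high, stands to the left of the box's front half. Origin: centre of its underside. To be left alone.
- cone_pack: Loose clay stand with three slim cones standing in it, 31x76x62, to the left of the box, outermost. Origin: centre of its underside. To be left alone.

How it is judged:
By the outcome, as a careful person would: the job done as asked, in the order asked, and still so for the second after the job is handed in, with the robot touching nothing.
It also fails if it takes over 38 s, if anything falls off the work surface, if the arm or the gripper's body presses on something with over 40 N, if the wrist force passes 120 N, or if a joint passes its speed limit or range.

ROBOT

A 6-joint arm with a two-finger parallel gripper is mounted at the origin on a cart in front of the work surface, level with it; the furniture and walls round the work are solid. World frame = base frame: x ahead of the robot, y to its left, z up, the work surface at z = 0. Lengths are in m, angles in degrees, forces in N, time in s.
With the tool pointing down it reaches from about 0.25 to 0.725 m from the base axis. Payload 9.7 kg.
Tool frame: the origin (TCP) lies at the very end of the fingers, on their centre line; the grasp point (between the pads) lies 19 mm behind it; x points along the fingers, y is the direction in which the jaws open and shut, and the axes are right-handed (so a half turn about x gives the same grasp; the last joint's range is limited). The gripper opens to 85 mm and grips with 20 to 120 N. Pads are 22 mm wide; open, the fingers measure 114 mm over their backs; the gripper's body (76 mm by 85 mm) begins 54 mm behind the grasp point. The pads swing forward as they close: fully open they stand 13 mm farther back than shut.
Start: joints at [74.599, 4.979, 10.078, 95.1, 0, 90], TCP at [0.146, 0.53, 0.231] pointing down, gripper open.
Joint ranges: [-179.16, 179.16], [-48.56, 103.87], [-65.8, 70.77], [-126.05, 130.52], [-82.76, 87.17], [-180, 180]. Speed limits (degrees/s): [127.2, 127.2, 147.25, 180, 180, 180].

INTERFACE

Orientations are given as [roll, pitch, yaw] about the fixed x, y, z axes, in that order (R = Rz(yaw) Ry(pitch) Rx(roll)).
In Python, from workcell import get_obs, cams, bot gives the robot as it stands.
- The arm moves only by the tool apply_moves, never from a script. Its argument "rows" is a list that holds one entry, the list of rows, each a list of 7 numbers: the shift along the tool's x, y, z in mm, then the turn, a rotation vector about the tool's x, y, z in rad, then the opening, from 0 (shut) to 1 (fully open). A call has 1 to 20 rows; each row is the pose to reach, as a shift and turn from the pose measured when the call began, along the tool's axes at that moment; what a row does not reach only later rows make up. A row lasts 1/10 s, in which the tool goes at most 50 mm and 8.59 degrees, less where a joint would pass 70% of its speed; a pose out of reach is approached as far as the arm can. A call with a gripper value outside its range is refused whole. The fingers move at their own pace and stop on an object; "newtons" is the grip in N (left out, the last holds). Time passes only in rows, so rows that repeat a pose let the fingers close. It gives the time, the measured TCP pose, the force and the opening at its end, in the units of the state.
- get_obs(): the state, without advancing time (a new reading comes with each control period).
- cams.camera(name): name is "scene" or "top" or "wrist"; returns a dict with "pixels" (420x560x3 uint8, red, green, blue), "range_z" (420x560 float32, m along the optical axis (not along the pixel's ray), 0 where there is no reading), "fx", "fy", "cx", "cy" (pixels), "eye" and "attitude" of the camera in the world. Camera axes: x right, y up, looking along -z (the intrinsics and any distortion apply to the point x, -y, -z); pixel columns grow to the right and rows downward; lengths in m; the calibration is good to about 2 mm. The wrist camera is an equidistant fisheye: a pixel r from the principal point sees the ray r / f radians off the axis. A picture is of the moment at which its call begins.
- bot.job_done(): hands the job in, once; it reports no verdict.
Trained networks look in a picture, given as the dict that the camera call returned (one of the last four; its "shot" number tells which), for a name from the list of things; names that differ only in an ending like _2 or _b are one class to them, and where a whole thing is asked for, a point or a joint stands for the part that bears it (a point fixed in the world has none). Each returns a list of dicts, best first, with "confidence" (0 to 1); they miss things now and then, are a little off and sometimes report something else, mostly with a low value. They report only what shows in the picture. A call takes as long as a camera call.
- cams.find_in(label, picture): "at" ([x, y, z] in m, in world coordinates, good to about 4 mm: the middle of the surface that is visible of it).
The state is a dict: "time": time; "q": joint angles; "qd": joint speeds; "joint_efforts": joint torques, N m; "ee_pos": TCP position; "tcp_rot": TCP orientation; "wrist_force": force on the tool from outside, world axes, zero at the start; "torque": the same for the moment, N m; "opening": finger opening in m.
Only numpy, scipy, OpenCV 4.12 (cv2) and the standard library are available. Lean on these libraries where they do the work, as an engineer would, in place of code of your own. Each camera call takes 0.05 s, during which the arm holds its last target.

## Working session

There is one attempt and no reset: what is moved stays moved. The work goes in short steps, Python scripts to look and compute and a tool call to move; the robot and the scene stay as the last step left them, time stands still between calls to the robot, and variables do not carry over. Pictures are saved under pics/ and viewed, and the job is handed in when it is done.

Besides the shell and the picture viewer there is one more tool, called after ">>>" as name(argument=value, ...) on one line, values as JSON. apply_moves: Moves the arm, as the interface text tells. Its arguments: {"type":"object","properties":{"rows":{"type":"array"},"newtons":{"type":"number"}},"required":["rows"]}

```bash
mkdir -p pics; ls; python3 - <<'E'
from workcell import get_obs, cams, bot
import cv2,numpy as np
o=get_obs();print(o)
for n in ["scene","top"]:
    p=cams.camera(n);cv2.imwrite(f"pics/{n}0.png",p["pixels"][:,:,::-1])
    print(n,p["eye"],p["attitude"],p["fx"],p["cx"],p["cy"])
    np.save(f"{n}0.npy",{k:p[k] for k in p},allow_pickle=True)
    for l in ["box","handle","door","beaker_slip","cup_test_b","cone_pack"]:
        print(l,[(np.round(d["at"],4),round(d["confidence"],2)) for d in cams.find_in(l,p)[:2]])
E
```

```text
pics
{'time': 0.0, 'q': array([7.45980064e+01, 5.01248933e+00, 1.00340164e+01, 9.50990376e+01,
       2.72344585e-05, 9.00001189e+01]), 'qd': array([-0.05319266,  0.04407986, -0.02867113,  0.04053652,  0.09675783,
        0.04066187]), 'joint_efforts': array([-8.79950312e-04, -5.20386815e+01,  4.64806473e+01,  1.61459885e-02,
       -5.42958514e-05,  1.84361556e-05]), 'ee_pos': array([0.14601404, 0.5300291 , 0.23056582]), 'tcp_rot': array([ -90.02001283,   89.92248945, -105.42212528]), 'wrist_force': array([-0.08879508, -0.62405556,  0.29014918]), 'torque': array([-0.00593875,  0.00372026, -0.00468207]), 'opening': 0.0852392284695299}
scene [0.24525491 0.99139285 0.48347356] [  62.72785703   -0.67553015 -154.97510168] 404.5350566955338 286.61878763024896 212.44412898338103
box [(array([0.5678, 0.2441, 0.0921]), 0.8), (array([0.5279, 0.1075, 0.1067]), 0.52)]
handle [(array([0.5187, 0.102 , 0.1235]), 0.89)]
door [(array([0.5241, 0.1027, 0.1064]), 0.87)]
beaker_slip [(array([0.6382, 0.4148, 0.0685]), 0.68)]
cup_test_b [(array([0.5409, 0.4134, 0.0313]), 0.79)]
cone_pack [(array([0.6024, 0.4964, 0.0134]), 0.77)]
top [0.49839858 0.30044116 0.96501511] [  4.32076768   1.89280539 -89.08735544] 386.07616197366116 280.5661254781755 206.35452353712344
box [(array([0.5641, 0.1694, 0.111 ]), 0.93)]
handle [(array([0.5141, 0.0965, 0.1383]), 0.52)]
door [(array([0.536 , 0.1006, 0.1074]), 0.97)]
beaker_slip [(array([0.6537, 0.4018, 0.058 ]), 0.89), (array([0.5157, 0.099 , 0.1378]), 0.59)]
cup_test_b [(array([0.5438, 0.4099, 0.0221]), 0.79)]
cone_pack [(array([0.6   , 0.4871, 0.0132]), 0.71)]
```

View pics/scene0.png

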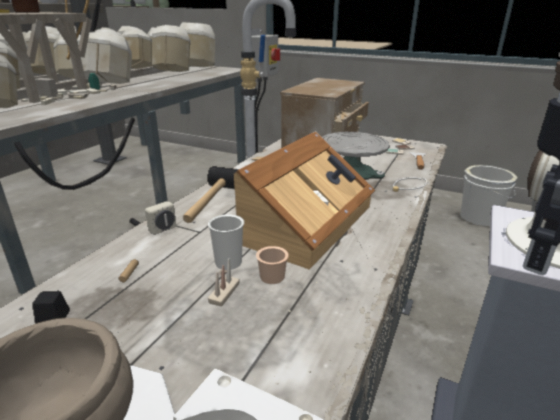

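View pics/top0.png

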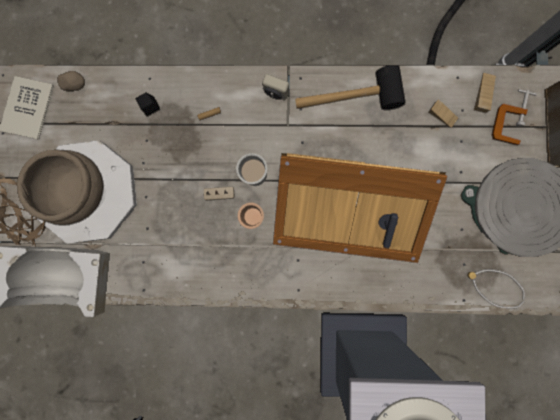

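The top view shows the box at about (275–445, 155–262), with the T-handle at about (390, 230). The beaker (252,168), cup (250,216) and cone stand (218,193) are off to its left. Next I fit the slope plane and the bar from depth.

```bash
cat > h.py <<'E'
import numpy as np,cv2
from scipy.spatial.transform import Rotation as R
def cloud(p):
    z=p["range_z"];h,w=z.shape;v,u=np.mgrid[:h,:w]
    x=(u-p["cx"])/p["fx"];y=(v-p["cy"])/p["fy"]
    c=np.stack([x*z,-y*z,-z],-1)
    Rm=R.from_euler('xyz',p["attitude"],degrees=True).as_matrix()
    return c@Rm.T+p["eye"], z>0
E
python3 - <<'E'
from h import *
for n in ["top","scene"]:
    p=np.load(n+"0.npy",allow_pickle=True).item()
    P,m=cloud(p)
    c=np.array([.53,.13,.105])
    q=P[m]; 
    s=q[(abs(q[:,0]-.54)<.08)&(abs(q[:,1]-.17)<.15)&(q[:,2]>.04)]
    # ransac plane with normal approx
    rng=np.random.default_rng(0);best=0
    for _ in range(500):
        a=s[rng.choice(len(s),3,False)];nn=np.cross(a[1]-a[0],a[2]-a[0]);nn/=np.linalg.norm(nn)+1e-12;nn*=np.sign(nn[2])
        i=abs((s-a[0])@nn)<.003
        if i.sum()>best:best=i.sum();I=i
    c=s[I].mean(0);nn=np.linalg.svd(s[I]-c)[2][2];nn*=np.sign(nn[2])
    yaw=np.degrees(np.arctan2(-nn[1],-nn[0]));print(n,best,c,"n",nn,"tilt",np.degrees(np.arccos(nn[2])),"boxyaw",yaw)
    d=(q-c)@nn
    # handle
    k=(d>.03)&(d<.06)&(np.linalg.norm(q-c,axis=1)<.2)&(abs(q[:,1]-.1)<.1)&(abs(q[:,0]-.52)<.08)
    hq=q[k];print("bar pts",len(hq),hq.mean(0),np.percentile(d[k],[5,50,95]))
    yv=np.cross(nn,[-nn[0],-nn[1],0]);yv=np.cross(nn,[1,0,0]);
    by=np.array([-np.sin(np.radians(yaw)),np.cos(np.radians(yaw)),0]);up=np.cross(by,nn)
    A=np.stack([(hq-c)@up,(hq-c)@by],1)
    mu,ext=np.median(A,0),np.percentile(A,[2,98],axis=0);print("up,by ext",ext, "mid",ext.mean(0))
    t=d[k]>.04; B=A[t]; 
    (rc,rs,ra)=cv2.minAreaRect(B.astype(np.float32)*1000);print("rect",rc,rs,ra)
    ctr=c+up*rc[0]/1000+by*rc[1]/1000+nn*.037;print("bar centre if plane=door front",ctr,"up",up,"by",by)
    # box extents
    A=np.stack([(q-c)@up,(q-c)@by],1)
    e=(abs(d-.011)<.004)&(abs(A[:,0])<.15)&(abs(A[:,1])<.25)
    print("rails/frame ext",np.percentile(A[e],[1,99],axis=0))
E
```

```text
top 3282 [0.55274744 0.24172899 0.08031158] n [-0.56908355  0.06280803  0.81987747] tilt 34.92746997570297 boxyaw -6.298071982929286
bar pts 257 [0.53030612 0.11760249 0.11928703] [0.03009058 0.03085295 0.0586722 ]
up,by ext [[-0.08137471 -0.1768158 ]
 [ 0.09541295 -0.04947588]] mid [ 0.00701912 -0.11314584]
rect (11.89529037475586, -143.1277313232422) (13.422144889831543, 80.72102355957031) 80.54517364501953
bar centre if plane=door front [0.52568393 0.10071911 0.11745756] up [ 0.81492922 -0.08994127  0.57253902] by [0.10970086 0.99396465 0.        ]
rails/frame ext [[-0.1499386  -0.23794989]
 [ 0.13974038  0.23823675]]
scene 1997 [0.56031822 0.22918736 0.08624191] n [-0.57021323  0.06097811  0.81923046] tilt 34.992166362292465 boxyaw -6.103963791521365
bar pts 271 [0.5158991  0.10706577 0.11838996] [0.03009356 0.04868681 0.05902671]
up,by ext [[-0.09398168 -0.17498849]
 [ 0.08471825 -0.0521094 ]] mid [-0.00463172 -0.11354895]
rect (-2.3436660766601562, -129.4385986328125) (10.751505851745605, 82.1604995727539) 87.33008575439453
bar centre if plane=door front [0.52354764 0.10294295 0.11520943] up [ 0.8145859  -0.08711112  0.57346443] by [0.10633286 0.99433059 0.        ]
rails/frame ext [[-0.09931601 -0.19181651]
 [ 0.12549841  0.18087262]]
```

```bash
python3 - <<'E'
from h import *
yaw=np.radians(-6.2);t=np.radians(35)
nn=np.array([-np.sin(t)*np.cos(yaw),-np.sin(t)*np.sin(yaw),np.cos(t)])
by=np.array([-np.sin(yaw),np.cos(yaw),0]);up=np.cross(by,nn)
g=np.array([.5175,.1025,.127])
for n in ["top","scene"]:
    p=np.load(n+"0.npy",allow_pickle=True).item()
    P,m=cloud(p);q=P[m]-g;L=np.stack([q@up,q@by,q@nn],1)
    dr=L[(abs(L[:,0])<.06)&(abs(L[:,1])<.06)&(abs(L[:,1])>.025)&(abs(L[:,2]+.037)<.012)]
    print(n,"door",len(dr),np.median(dr[:,2]))
    k=L[(abs(L[:,0])<.06)&(abs(L[:,1])<.04)&(L[:,2]>0.003)&(L[:,2]<.03)]
    print(len(k),np.percentile(k,[2,50,98],axis=0).round(4),cv2.minAreaRect(k[:,:2].astype(np.float32)*1000))
from workcell import get_obs
o=get_obs();M=R.from_euler('xyz',o["tcp_rot"],degrees=True).as_matrix();print(M.round(3))
print(nn,by,up)
for s in (1,-1):
    x=-nn;y=s*by;T=np.stack([x,y,np.cross(x,y)],1)
    D=M.T@T;print(s,"rotvec",R.from_matrix(D).as_rotvec())
    print("shift mm",M.T@(g+.10*nn-o["ee_pos"])*1000)
E
```

```text
top door 1431 -0.03156494694932332
281 [[-0.038  -0.015   0.0044]
 [ 0.0039 -0.0062  0.0134]
 [ 0.04   -0.0001  0.0165]] ((1.077972412109375, -7.708672523498535), (80.27754974365234, 16.06041717529297), 0.11218586564064026)
scene door 632 -0.03192116430535176
212 [[-0.0415 -0.0091  0.0035]
 [-0.0025  0.0001  0.0111]
 [ 0.0372  0.0042  0.0153]] ((-1.98492431640625, -2.96627140045166), (82.38603210449219, 16.098878860473633), 1.7793306112289429)
[[ 0.     0.266  0.964]
 [-0.     0.964 -0.266]
 [-1.    -0.     0.   ]]
[-0.57022157  0.06194589  0.81915204] [0.10799936 0.99415096 0.        ] [ 0.81436079 -0.08846789  0.57357644]
1 rotvec [-0.15556333 -0.60952859  0.04905501]
shift mm [  22.3738566  -322.91385985  415.06973803]
-1 rotvec [2.84930179 0.07230111 0.89837094]
shift mm [  22.3738566  -322.91385985  415.06973803]
```

>>> apply_moves(rows=[[[0,-40,50,0,0,0,1],[5,-80,100,0,-0.1,0,1],[8,-120,150,-0.03,-0.2,0,1],[11,-160,200,-0.06,-0.3,0.01,1],[14,-195,245,-0.08,-0.4,0.02,1]]])

```text
time: 1.2
ee_pos: [0.2939, 0.3268, 0.2207]
tcp_rot: [0.5, 66.8, -10.2]
wrist_force: [1.6, 0.8, 1.0]
opening: 0.0852
```

```bash
cat > st.py <<'E'
from h import *
from workcell import get_obs,cams,bot
np.set_printoptions(suppress=True,precision=4)
yaw=np.radians(-6.2);t=np.radians(35)
nn=np.array([-np.sin(t)*np.cos(yaw),-np.sin(t)*np.sin(yaw),np.cos(t)])
by=np.array([-np.sin(yaw),np.cos(yaw),0]);up=np.cross(by,nn)
G=np.array([.5135,.0973,.131])
def show():
    o=get_obs();M=R.from_euler('xyz',o["tcp_rot"],degrees=True).as_matrix()
    print("t",o["time"],"q",o["q"].round(1),"pos",o["ee_pos"],"F",o["wrist_force"],"T",o["torque"],"op",o["opening"])
    d=o["ee_pos"]-G;print("TCP rel bar (up,by,nn) mm",np.array([d@up,d@by,d@nn])*1000)
    return o,M
def move(tgt,s=1,roll=0):
    o,M=show();x=-nn;y=s*by;T=np.stack([x,y,np.cross(x,y)],1)@R.from_rotvec([roll,0,0]).as_matrix()
    print("shift",M.T@(tgt-o["ee_pos"])*1000,"rot",R.from_matrix(M.T@T).as_rotvec())
E
python3 - <<'E'
from st import *
move(G+.09*nn,1);move(G+.09*nn,-1)
E
```

```text
t 1.2 q [ 62.1 -19.7 -15.9  86.4 -22.   71.4] pos [0.2939 0.3268 0.2207] F [1.5621 0.7508 0.9765] T [0.0672 0.3396 0.0259] op 0.08515470202268687
TCP rel bar (up,by,nn) mm [-147.6777  204.4792  212.9346]
shift [  95.5233 -189.0716  184.0124] rot [-0.0696 -0.2059  0.0348]
t 1.2 q [ 62.1 -19.7 -15.9  86.4 -22.   71.4] pos [0.2939 0.3268 0.2207] F [1.5621 0.7508 0.9765] T [0.0672 0.3396 0.0259] op 0.08515470202268687
TCP rel bar (up,by,nn) mm [-147.6777  204.4792  212.9346]
shift [  95.5233 -189.0716  184.0124] rot [3.0554 0.0534 0.3159]
```

q6 is decreasing, so this grasp orientation leaves room for the turn. I'll go on to the pre-grasp.

>>> apply_moves(rows=[[[15,-30,30,-0.01,-0.03,0,1],[30,-60,60,-0.02,-0.07,0.01,1],[48,-95,92,-0.035,-0.1,0.02,1],[65,-128,125,-0.05,-0.14,0.025,1],[80,-160,155,-0.06,-0.18,0.03,1],[95,-189,184,-0.07,-0.206,0.035,1],[95,-189,184,-0.07,-0.206,0.035,1],[95,-189,184,-0.07,-0.206,0.035,1]]])

```text
time: 2.0
ee_pos: [0.462, 0.1015, 0.2052]
tcp_rot: [0.0, 55.0, -6.4]
wrist_force: [0.1, -0.0, 0.7]
opening: 0.0852
```

```bash
python3 - <<'E'
from st import *
move(G-.018*nn,1)
for n in ["wrist","top"]:
    p=cams.camera(n);cv2.imwrite(f"pics/{n}1.png",p["pixels"][:,:,::-1])
    print([(d["at"],d["confidence"]) for d in cams.find_in("handle",p)[:2]])
    if n=="wrist":
        z=p["range_z"];h,w=z.shape;v,u=np.mgrid[:h,:w]
        dx=u-p["cx"];dy=v-p["cy"];r=np.hypot(dx,dy)/p["fx"];k=np.tan(r)/np.maximum(np.hypot(dx,dy),1e-9)
        c=np.stack([dx*k*z,-dy*k*z,-z],-1)
        P=c@R.from_euler('xyz',p["attitude"],degrees=True).as_matrix().T+p["eye"]
        q=P[(z>0)&(r<1.3)]-G;L=np.stack([q@up,q@by,q@nn],1)
        dr=L[(abs(L[:,0])<.06)&(abs(L[:,1])<.06)&(abs(L[:,1])>.025)&(abs(L[:,2]+.037)<.012)]
        print("door",len(dr),np.median(dr[:,2]))
        k=L[(abs(L[:,0])<.06)&(abs(L[:,1])<.03)&(L[:,2]>-0.005)&(L[:,2]<.03)]
        print(len(k),np.percentile(k,[2,50,98],axis=0).round(4),cv2.minAreaRect(k[:,:2].astype(np.float32)*1000))
E
```

```text
t 2.0 q [ 21.8 -39.6 -35.   62.9 -15.7  23.7] pos [0.462  0.1015 0.2052] F [ 0.0932 -0.0098  0.7205] T [0.0569 0.5655 0.0222] op 0.08522926823129977
TCP rel bar (up,by,nn) mm [ 0.2144 -1.3902 90.4158]
shift [108.4134   1.5632  -0.2153] rot [-0.0029 -0.      0.0016]
[([0.5027, 0.0956, 0.1308], 0.65)]
door 10179 -0.03769932045465912
2249 [[-0.0429 -0.0096  0.0028]
 [-0.0074 -0.0021  0.0077]
 [ 0.0352  0.0057  0.0094]] ((-3.0554122924804688, -2.0609588623046875), (16.05750846862793, 81.95225524902344), 89.98759460449219)
[([0.5185, 0.0964, 0.1377], 0.54)]
```

View pics/wrist1.png

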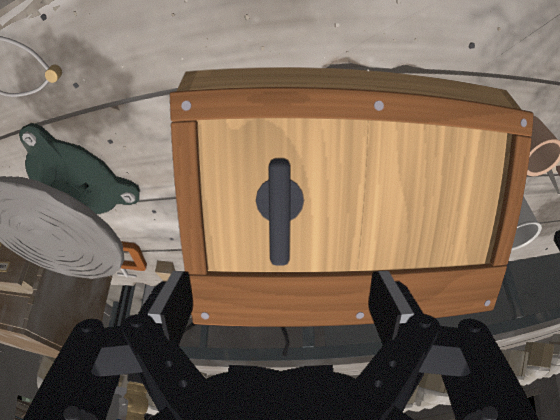

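The wrist view shows the bar at (280, 212), running up the slope and centred between the fingers. I'll descend over it and close.

>>> apply_moves(rows=[[[25,0,-1,0,0,0,1],[50,0,-2,0,0,0,1],[75,0,-2,0,0,0,1],[95,0,-2,0,0,0,1],[107,0,-2,0,0,0,1],[107,0,-2,0,0,0,1],[107,0,-2,0,0,0,0],[107,0,-2,0,0,0,0],[107,0,-2,0,0,0,0],[107,0,-2,0,0,0,0],[107,0,-2,0,0,0,0],[107,0,-2,0,0,0,0],[107,0,-2,0,0,0,0],[107,0,-2,0,0,0,0]]], newtons=60)

```text
time: 3.6
ee_pos: [0.521, 0.0976, 0.1173]
tcp_rot: [-0.1, 55.0, -6.1]
wrist_force: [-7.0, -4.0, 6.8]
opening: 0.015
```

```bash
python3 - <<'E'
from st import *
show()
p=cams.camera("wrist");cv2.imwrite("pics/wrist2.png",p["pixels"][:,:,::-1])
E
```

```text
t 3.6 q [ 17.8 -31.5 -40.5  48.3 -13.5  19.9] pos [0.521  0.0976 0.1173] F [-7.0347 -3.9991  6.8359] T [-0.6387  0.9316 -0.5796] op 0.01500320934541437
TCP rel bar (up,by,nn) mm [ -1.7271   1.0751 -15.4543]
```

View pics/wrist2.png

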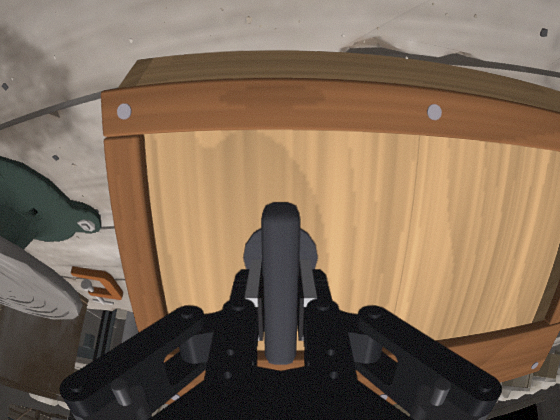

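The bar is gripped at about (280, 270). I'll try a short pull to the left.

>>> apply_moves(rows=[[[0,2,0,0,0,0,0],[0,4,0,0,0,0,0],[0,6,0,0,0,0,0],[0,8,0,0,0,0,0]]])

```text
time: 4.05
ee_pos: [0.5213, 0.1002, 0.1173]
tcp_rot: [-1.1, 54.9, -7.5]
wrist_force: [-12.0, -38.1, 10.3]
opening: 0.015
```

```bash
python3 - <<'E'
from st import *
show()
E
```

```text
t 4.05 q [ 18.7 -30.9 -40.2  48.5 -14.7  20.9] pos [0.5213 0.1002 0.1173] F [-11.9652 -38.147   10.3289] T [-5.8327  1.3328 -4.1977] op 0.014950229474400178
TCP rel bar (up,by,nn) mm [ -1.7575   3.6761 -15.4733]
```

The door gave 2.6 mm and stopped with 38 N on the wrist, so it's locked. I'll ease back, then turn the handle anticlockwise.

```bash
python3 - <<'E'
from st import *
for r in (0,-.75,-1.5): move(G-.0017*up+.0010*by-.016*nn,1,r)
E
```

```text
t 4.05 q [ 18.7 -30.9 -40.2  48.5 -14.7  20.9] pos [0.5213 0.1002 0.1173] F [-11.9652 -38.147   10.3289] T [-5.8327  1.3328 -4.1977] op 0.014950229474400178
TCP rel bar (up,by,nn) mm [ -1.7575   3.6761 -15.4733]
shift [ 0.5617 -2.669   0.0575] rot [-0.0002  0.0013  0.0131]
t 4.05 q [ 18.7 -30.9 -40.2  48.5 -14.7  20.9] pos [0.5213 0.1002 0.1173] F [-11.9652 -38.147   10.3289] T [-5.8327  1.3328 -4.1977] op 0.014950229474400178
TCP rel bar (up,by,nn) mm [ -1.7575   3.6761 -15.4733]
shift [ 0.5617 -2.669   0.0575] rot [-0.7502 -0.0036  0.0129]
t 4.05 q [ 18.7 -30.9 -40.2  48.5 -14.7  20.9] pos [0.5213 0.1002 0.1173] F [-11.9652 -38.147   10.3289] T [-5.8327  1.3328 -4.1977] op 0.014950229474400178
TCP rel bar (up,by,nn) mm [ -1.7575   3.6761 -15.4733]
shift [ 0.5617 -2.669   0.0575] rot [-1.5002 -0.0087  0.0115]
```

>>> apply_moves(rows=[[[0,-2,0,0,0,0.01,0],[0,-2.5,0,0,0,0.013,0],[0,-2.5,0,-0.1,0,0.013,0],[0,-2.5,0,-0.2,0,0.013,0],[0,-2.5,0,-0.3,0,0.013,0],[0,-2.5,0,-0.4,0,0.013,0]]])

```text
time: 4.65
ee_pos: [0.5209, 0.0972, 0.1174]
tcp_rot: [-23.2, 55.1, -6.4]
wrist_force: [-0.2, -3.7, 1.1]
opening: 0.0149
```

```bash
python3 - <<'E'
from st import *
move(G-.0017*up+.0010*by-.016*nn,1,-1.48)
E
```

```text
t 4.65 q [ 17.8 -31.4 -40.4  48.5 -13.6  -3. ] pos [0.5209 0.0972 0.1174] F [-0.2455 -3.734   1.0617] T [-0.5024  0.6399 -0.5575] op 0.014861242070140206
TCP rel bar (up,by,nn) mm [ -1.7792   0.749  -15.3862]
shift [0.6133 0.2003 0.1724] rot [-1.0765 -0.002  -0.0001]
```

The handle is turning freely under low force, so I'll carry on.

>>> apply_moves(rows=[[[0,0,0,-0.1,0,0,0],[0,0,0,-0.2,0,0,0],[0,0,0,-0.3,0,0,0],[0,0,0,-0.4,0,0,0],[0,0,0,-0.5,0,0,0],[0,0,0,-0.6,0,0,0],[0,0,0,-0.7,0,0,0],[0,0,0,-0.8,0,0,0],[0,0,0,-0.9,0,0,0],[0,0,0,-1.0,0,0,0],[0,0,0,-1.07,0,0,0],[0,0,0,-1.07,0,0,0]]])

```text
time: 5.85
ee_pos: [0.5209, 0.0972, 0.1174]
tcp_rot: [-84.6, 55.1, -6.4]
wrist_force: [-0.0, -2.1, -0.6]
opening: 0.0148
```

```bash
python3 - <<'E'
from st import *
move(G-.0017*up+.0010*by-.016*nn,1,-1.48)
o,M=show();print("by in tool",M.T@by,"up",M.T@up)
p=cams.camera("wrist");cv2.imwrite("pics/wrist3.png",p["pixels"][:,:,::-1])
E
```

```text
t 5.85 q [ 17.8 -31.4 -40.4  48.4 -13.6 -64.4] pos [0.5209 0.0972 0.1174] F [-0.0374 -2.1139 -0.5543] T [-0.2736  0.4781 -0.1898] op 0.014833092304986441
TCP rel bar (up,by,nn) mm [ -1.7322   0.7348 -15.3684]
shift [ 0.6311 -0.0071  0.2682] rot [-0.0056 -0.0017 -0.0009]
t 5.85 q [ 17.8 -31.4 -40.4  48.4 -13.6 -64.4] pos [0.5209 0.0972 0.1174] F [-0.0374 -2.1139 -0.5543] T [-0.2736  0.4781 -0.1898] op 0.014833092304986441
TCP rel bar (up,by,nn) mm [ -1.7322   0.7348 -15.3684]
by in tool [-0.0016  0.0963  0.9954] up [-0.0011 -0.9954  0.0963]
```

View pics/wrist3.png

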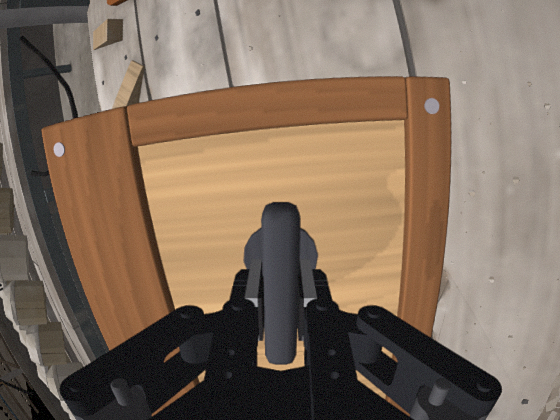

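The bar is still in the jaws at about (280, 280) and has turned with them; it now lies across the slope. I'll try the slide again.

>>> apply_moves(rows=[[[0,0.3,3,0,0,0,0],[0,0.6,6,0,0,0,0],[0,1,10,0,0,0,0],[0,1.4,14,0,0,0,0],[0,1.8,18,0,0,0,0]]])

```text
time: 6.4
ee_pos: [0.523, 0.1157, 0.1174]
tcp_rot: [-84.4, 55.1, -6.4]
wrist_force: [0.2, -2.4, -0.4]
opening: 0.0153
```

```bash
python3 - <<'E'
from st import *
o,M=show();print("by in tool",M.T@by)
E
```

```text
t 6.4 q [ 20.3 -29.9 -39.5  48.4 -14.9 -62. ] pos [0.523  0.1157 0.1174] F [ 0.1631 -2.3904 -0.4437] T [-0.284   0.4546 -0.2885] op 0.015264490140703314
TCP rel bar (up,by,nn) mm [ -1.7114  19.2979 -15.3756]
by in tool [-0.0015  0.0989  0.9951]
```

It slides at 2.4 N, so it's free. I'll go the rest of the way.

>>> apply_moves(rows=[[[0,0.8,8,0,0,0,0],[0,1.6,16,0,0,0,0],[0,2.5,25,0,0,0,0],[0,3.4,34,0,0,0,0],[0,4.3,43,0,0,0,0],[0,5.2,52,0,0,0,0],[0,6.1,61,0,0,0,0],[0,7,70,0,0,0,0],[0,7.9,79,0,0,0,0],[0,8.8,88,0,0,0,0],[0,9.7,97,0,0,0,0],[0,10.5,105,0,0,0,0],[0,11.2,111,0,0,0,0],[0,11.5,115,0,0,0,0],[0,11.7,117,0,0,0,0],[0,11.7,117,0,0,0,0]]])

```text
time: 8.0
ee_pos: [0.5355, 0.2285, 0.1173]
tcp_rot: [-85.2, 55.0, -7.3]
wrist_force: [-8.9, -28.1, 12.2]
opening: 0.0147
```

```bash
python3 - <<'E'
from st import *
o,M=show();print("by in tool",M.T@by)
p=cams.camera("wrist");cv2.imwrite("pics/wrist4.png",p["pixels"][:,:,::-1])
E
```

```text
t 8.0 q [ 33.8 -18.3 -31.2  49.3 -22.2 -49.7] pos [0.5355 0.2285 0.1173] F [ -8.9381 -28.0724  12.1899] T [-4.2879  0.5021 -3.0253] op 0.014713930533450393
TCP rel bar (up,by,nn) mm [ -1.5769 132.8336 -15.5931]
by in tool [-0.0115  0.0993  0.995 ]
```

View pics/wrist4.png

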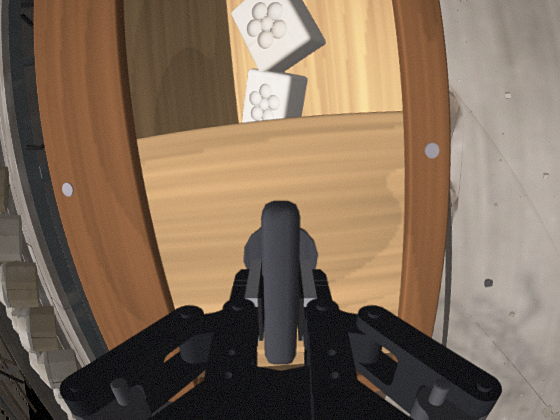

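The door stopped at 132–133 mm of travel with 28 N of end-stop force, and the moulds show at (265, 25) and (272, 100). I'll relax, open and back straight out.

>>> apply_moves(rows=[[[0,0,0,0,0,0,0],[0,0,0,0,0,0,0],[0,0,0,0,0,0,0.7],[0,0,0,0,0,0,0.7],[0,0,0,0,0,0,0.7],[0,0,0,0,0,0,0.7],[0,0,0,0,0,0,0.7],[-15,0,0,0,0,0,0.7],[-35,0,0,0,0,0,0.7],[-60,0,0,0,0,0,0.7],[-90,0,0,0,0,0,0.7],[-110,0,0,0,0,0,0.7],[-110,0,0,0,0,0,0.7]]])

```text
time: 9.35
ee_pos: [0.4729, 0.2376, 0.2106]
tcp_rot: [-84.9, 54.8, -7.0]
wrist_force: [0.4, -0.5, 0.4]
opening: 0.0597
```

```bash
python3 - <<'E'
from st import *
o,M=show()
for n in ["wrist","top"]:
    p=cams.camera(n);cv2.imwrite(f"pics/{n}5.png",p["pixels"][:,:,::-1])
    for l in ["handle","beaker_slip","cup_test_b","cone_pack"]:
        r=[(np.round(d["at"],4),round(d["confidence"],2)) for d in cams.find_in(l,p)[:1]];print(n,l,r,[(r[0][0]-G)@by] if r and l=="handle" else "")
E
```

```text
t 9.35 q [ 39.7 -25.2 -25.5  63.9 -24.8 -43.9] pos [0.4729 0.2376 0.2106] F [ 0.4108 -0.5263  0.352 ] T [0.1101 0.5059 0.0093] op 0.059729856300866385
TCP rel bar (up,by,nn) mm [  0.1942 135.0649  97.0334]
wrist handle [(array([0.5212, 0.224 , 0.1334]), 0.68)] [np.float64(0.12679052217422876)]
wrist beaker_slip [(array([0.6534, 0.4099, 0.0784]), 0.84)] 
wrist cup_test_b [(array([0.558 , 0.4189, 0.0453]), 0.62)] 
wrist cone_pack [(array([0.6008, 0.4787, 0.0159]), 0.62)] 
top handle [(array([0.5294, 0.2262, 0.1378]), 0.57)] [np.float64(0.12986324901175725)]
top beaker_slip [(array([0.653 , 0.4019, 0.0563]), 0.82)] 
top cup_test_b [(array([0.5454, 0.4074, 0.0247]), 0.77)] 
top cone_pack [(array([0.6   , 0.4902, 0.0104]), 0.6)]
```

View pics/wrist5.png

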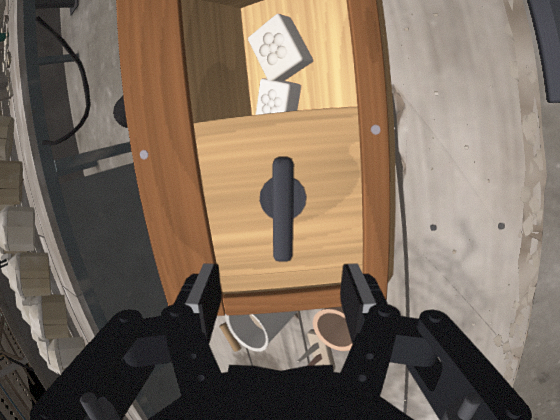

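View pics/top5.png

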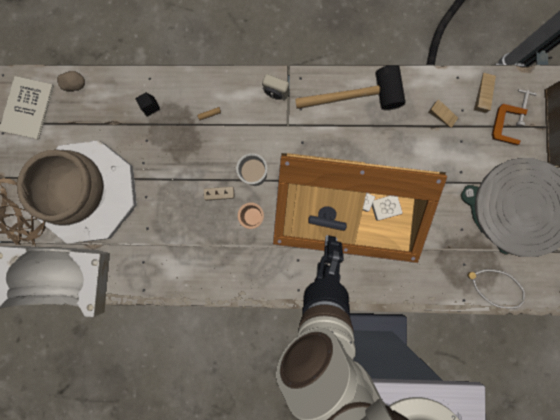

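The wrist view shows the door against the left end with only a thin shadow gap at about row 292. The top view has the neighbours unmoved. I'll check the travel from depth.

```bash
python3 - <<'E'
from st import *
p=cams.camera("wrist");z=p["range_z"];h,w=z.shape;v,u=np.mgrid[:h,:w]
dx=u-p["cx"];dy=v-p["cy"];r=np.hypot(dx,dy)/p["fx"];k=np.tan(r)/np.maximum(np.hypot(dx,dy),1e-9)
c=np.stack([dx*k*z,-dy*k*z,-z],-1)
P=c@R.from_euler('xyz',p["attitude"],degrees=True).as_matrix().T+p["eye"]
q=P[(z>0)&(r<1.3)]-G;L=np.stack([q@up,q@by,q@nn],1)
k=L[(abs(L[:,0])<.02)&(abs(L[:,1]-.13)<.06)&(L[:,2]>-0.005)&(L[:,2]<.03)]
print(len(k),cv2.minAreaRect(k[:,:2].astype(np.float32)*1000))
s=L[(abs(L[:,0]-.035)<.012)&(L[:,1]>.03)&(L[:,1]<.3)]
for a in list(np.arange(.04,.07,.002))+list(np.arange(.19,.235,.002)):
    m=(s[:,1]>=a)&(s[:,1]<a+.002)
    if m.sum(): print(round(a*1000),m.sum(),(np.median(s[m,2])*1000).round(1),end="; ")
E
```

```text
2173 ((-1.9428248405456543, 131.74630737304688), (82.6848373413086, 16.102916717529297), 84.2590560913086)
40 37 -155.2; 42 36 -156.8; 44 38 -155.9; 46 35 -155.7; 48 36 -156.2; 50 38 -156.2; 52 36 -154.8; 54 36 -158.0; 56 52 -148.9; 58 82 -38.1; 60 66 -37.8; 62 65 -37.8; 64 66 -37.8; 66 67 -37.6; 68 64 -37.7; 70 66 -38.0; 190 43 -38.1; 192 49 -38.0; 194 45 -38.0; 196 45 -37.9; 198 44 -37.9; 200 44 -37.9; 202 49 -37.9; 204 41 -37.9; 206 22 -38.2; 208 1 -40.1; 216 16 -56.1; 218 36 -56.1; 220 42 -56.2; 222 41 -56.0; 224 118 -32.1; 226 110 -32.1; 228 81 -27.9; 230 73 -28.0; 232 84 -28.0; 234 100 -52.8;
```

```bash
python3 - <<'E'
from st import *
show();print(bot.job_done())
E
```

```text
t 9.9 q [ 39.6 -25.  -25.7  63.8 -24.8 -44. ] pos [0.4729 0.2364 0.207 ] F [0.1076 0.2526 0.5989] T [ 0.078   0.4764 -0.0401] op 0.059792771172857785
TCP rel bar (up,by,nn) mm [ -1.7718 133.8896  94.0055]
the job is handed in; nothing more can be done
None
```

The door is slid open to its left end stop, the moulds can be reached, and I handed the job in at 9.9 s with the gripper clear of everything.

- **First try:** I gripped the T-handle bar and pulled left. The door gave about 2.6 mm and stopped with 38 N on the wrist, so it was locked.
- **Unlocking:** I turned the handle about 1.48 rad anticlockwise. The door then slid at about 2.4 N until it stopped with 28 N on the wrist.
- **Let go:** I relaxed the pull, opened the fingers and backed straight out about 110 mm. The wrist force was near zero.

**Last checks:**
- **Door travel:** The wrist depth picture puts it at about 133.8 mm of 135. The gripper's own position gave about 132 mm and the detection network about 131 mm. I put the difference down to calibration and flex, because the door had clearly hit its stop. A gap of about 16 mm shows between the door's left edge and the left frame; I took it to be part of the box's design.
- **Neighbouring things:** In the top camera the beaker, cup and cone stand are within about 3 mm of their starting positions, which is inside the detector's error. All three look upright and untouched.

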